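# Shift the rubbing wheel's gear lever to the disc slot

## Task

Change the speed of the stone rubbing wheel: push its gear lever through the gate on top of the gearbox and fully home into the slot end that is marked by the raised round disc. Only push the lever with shut fingers, without gripping or forcing it, leave the other things on the bench where they are, and finish clear of everything.

Things in the scene. Friction and masses are not known exactly. Their poses are not given: they have to be found in the camera images.
- gearbox: Fixed grey gearbox 190 x 210 x 110 mm (x, y, z) with a steel gate plate on top. Origin: centre of its underside, on the bench, below the gate's centre. Its z is up; its x points away from the robot at yaw 0 (yaw varies +-0.5 rad), towards the fixed rubbing wheel (radius 140 mm, centre 270 mm along x, 65 mm high; a stone on it reaches 100 mm).
- gate (a point): Centre of the gate, at the plate's top, 110 mm over the bench; axes as the gearbox's. Three slots along x, 18 mm wide and 66 mm long, at y = -30, 0 and +30 mm, joined at x = 0 by an 18 mm wide cross channel along y (neutral): the lever changes slot only there. Marks lie beside the four ends of the outer slots; the middle slot has none.
- rocker (a joint): Sideways angle of the lever (rad), hinge at the gearbox origin: 0 = middle slot, positive leans to the gearbox's +y. About +0.27 and -0.27 in the outer slots (0.24 to 0.30; stops at +-0.30). Starts near 0. Stiff: stays where it is left; about 2 to 3 N at the knob moves it.
- lever (a joint): Fore-aft angle of the lever (rad), hinge at the gearbox origin: 0 = neutral channel (can cross within about +-0.035), positive leans to the gearbox's +x. Stops at -0.25 and +0.25, the fully home ends of the slots. Starts anywhere in the middle slot. Stiff like the rocker. Gate edges and stops are solid: stop pushing there, over 35 N counts as forcing.
- knob (a point): Centre of the lever's black knob: an upright pear-shaped knob 36 mm across at its widest and 54 mm tall, on a 10 mm steel shaft. The centre is 205 mm from the hinge at the gearbox origin, 27 mm below the knob's top; it moves about +-51 mm along the gearbox's x and +-55 mm along y.
- pin (a point): Point on the lever's 10 mm shaft at the level of the gate plate, 106 mm from the hinge: shows where the lever stands in the gate.
- mark_disc: The named mark: a raised round disc, 24 mm across, 4 mm high, dark steel, fixed on the gate plate. Origin at the centre of its underside. The four marks lie 34 mm fore or aft (x) and 62 mm sideways (y) of the gate's centre, one beside each end of the outer slots; which mark is at which corner varies.
- mark_bar: Another mark, not the goal: a raised bar 30 x 7 x 4 mm. Origin as for the disc.
- mark_cross: Another mark, not the goal: a raised cross 28 mm across, 4 mm high. Origin as for the disc.
- mark_pair: Another mark, not the goal: two raised studs 10 mm across, 20 mm apart. Origin as for the disc.
- mallet: Loose carver's mallet standing on its head, 76 mm across, 220 mm tall, beside the gearbox; leave it alone. Origin under its centre.
- stone: Loose block of pale stone 70 x 45 x 40 mm beside the gearbox; leave it alone. Origin under its centre.
- brush: Loose dust brush lying beside the gearbox, low; leave it alone.

How it is judged:
By the outcome, as a careful person would: the job done as asked, in the order asked, and still so for the second after the job is handed in, with the robot touching nothing.
It also fails if it takes over 48 s, if anything falls off the work surface, if the arm or the gripper's body presses on something with over 40 N, if the wrist force passes 120 N, or if a joint passes its speed limit or range.

## Robot

A 6-joint arm with a two-finger parallel gripper is mounted at the origin on the work surface. World frame = base frame: x ahead of the robot, y to its left, z up, the work surface at z = 0. Lengths are in mm, angles in degrees, forces in N, time in s.
With the tool pointing down it reaches from about 250 to 775 mm from the base axis. Payload 8.9 kg.
Tool frame: the origin (TCP) lies at the very end of the fingers, on their centre line; the grasp point (between the pads) lies 19 mm behind it; z points along the fingers, y is the line along which they close (so a half turn about z gives the same grasp; the last joint's range is limited). The gripper opens to 85 mm and grips with 20 to 120 N. Pads are 22 mm wide; open, the fingers measure 114 mm over their backs; the gripper's body (76 mm by 85 mm) begins 54 mm behind the grasp point. The pads swing forward as they close: fully open they stand 13 mm farther back than shut.
Start: joints at [-81.492, 16.656, -8.789, 64.555, 0, 82.019], TCP at [149.019, -503.405, 231.305] pointing down, gripper open.
Joint ranges: [-144.48, 144.48], [-52.06, 99.96], [-74.48, 78.29], [-112.23, 115.85], [-86.99, 84.42], [-180, 180]. Speed limits (degrees/s): [127.2, 127.2, 159.86, 180, 180, 180].

## Interface

Orientations are given as [roll, pitch, yaw] about the fixed x, y, z axes, in that order (R = Rz(yaw) Ry(pitch) Rx(roll)).
In Python, from plant import ctrl, grip, observe, cams, search_frame, regions_of, mark_of gives the robot as it stands. Calls block until the motion is done:
- ctrl.move_to(position, orientation): joint-space move of the TCP to a pose.
- ctrl.line_to(position, velocity=150, orientation=None, f_stop=None): straight line of the TCP; orientation=None keeps the orientation; velocity is the mean speed in mm/s. With f_stop (N) it stops when the force on the tool has changed by that much, and returns True; else False.
- ctrl.goto_joints(angles): joint-space move.
- grip(opening): opening from 0.0 (shut) to 1.0 (fully open); the grip force is fixed at half the most; returns when the fingers have stopped.
- ctrl.hold(seconds).
- ctrl.solve_ik(position, orientation): joint angles nearest the present ones, or None.
- observe(): the state.
- cams.get_image(name): name is "scene" or "side" or "wrist"; returns a dict with "pixels" (384x512x3 uint8, red, green, blue), "intrinsics" (3x3 intrinsics, pixels), "rvec" (rotation vector, rad) and "tvec" (3), from world to camera coordinates, as OpenCV has them; the wrist camera has in their place "T_tool_cam" (4x4, takes a point from camera to tool coordinates, whose origin is the TCP and whose axes are the flange's). Camera axes: x right, y down, z forward; pixel columns grow to the right and rows downward; lengths in mm; the calibration is good to about 2 mm. A picture is of the moment at which its call begins: read the wrist's pose just before it. There is no depth.
A pose or a line that the arm cannot do raises ctrl.Unreachable and nothing moves.
- ctrl.close_job(): hands the job in; it is judged then, once.
Trained networks look in the newest picture that a camera, given by its name, has taken for a name from the list of things; names that differ only in an ending like _2 or _b are one class to them, and where a whole thing is asked for, a point or a joint stands for the part that bears it (a point fixed in the world has none). Each returns a list of dicts, best first, with "conf" (0 to 1); they miss things now and then, are a little off and sometimes report something else, mostly with a low value. They report only what shows in the picture. A call takes as long as a camera call.
- search_frame(camera, thing): "centre" ([column, row] in pixels, amid what is visible of it).
- regions_of(camera, thing): "pixels" (384x512 bool, what is visible of it) and "centre" ([column, row] in pixels, amid what is visible of it).
- mark_of(camera, thing): "centre" ([column, row] in pixels: a listed point, or the origin of a listed thing).
The state is a dict: "time_s": time; "joints": joint angles; "joint_vel": joint speeds; "joint_torque": joint torques, N m; "position": TCP position; "eef_rot": TCP orientation; "force": force on the tool from outside, world axes, zero at the start; "wrist_torque": the same for the moment, N m; "gripper_width": opening from 0.0 (shut) to 1.0 (fully open); "finger_force": force on a finger pad.
Only numpy, scipy, OpenCV 4.12 (cv2) and the standard library are available. Lean on these libraries where they do the work, as an engineer would, in place of code of your own. Each camera call takes 0.05 s, during which the arm holds its last target. There are 200 camera calls.

## Working session

There is one attempt and no reset: what is moved stays moved. The work goes in short steps, each a Python script; the robot and the scene stay as the last script left them, time stands still between calls to the robot, and variables do not carry over. Pictures are saved under pics/ and viewed, at most 10 in all, crops included, and the job is handed in when it is done.

```bash
mkdir -p pics
cat > h.py <<'E'
import numpy as np, cv2
from plant import *
def shot(n,f=None):
    d=cams.get_image(n)
    if f: cv2.imwrite('pics/'+f,cv2.cvtColor(d['pixels'],cv2.COLOR_RGB2BGR))
    return d
def ray(d,px):
    R=cv2.Rodrigues(np.array(d['rvec'],float))[0];t=np.array(d['tvec'],float).ravel()
    K=np.array(d['intrinsics'],float)
    v=R.T@np.linalg.inv(K)@np.array([px[0],px[1],1.]);return -R.T@t,v/np.linalg.norm(v)
def atz(d,px,z):
    o,v=ray(d,px);return o+v*(z-o[2])/v[2]
def tri(rs):
    A=np.zeros((3,3));b=np.zeros(3)
    for o,v in rs:
        P=np.eye(3)-np.outer(v,v);A+=P;b+=P@o
    return np.linalg.solve(A,b)
E
python3 - <<'E'
from h import *
D={n:shot(n,n+'0.png') for n in('scene','side')}
Z=dict(gearbox=0,gate=110,pin=110,knob=None,mark_disc=110,mark_bar=110,mark_cross=110,mark_pair=110,mallet=0,stone=0)
np.set_printoptions(precision=1,suppress=True)
for t,z in Z.items():
    rs=[]
    for n,d in D.items():
        r=mark_of(n,t)
        for q in r[:2]:
            print(t,n,round(q['conf'],2),np.array(q['centre']),atz(d,q['centre'],z) if z is not None else '')
        if r: rs.append(ray(d,r[0]['centre']))
    if len(rs)==2: print('   tri',tri(rs))
E
```

```text
gearbox scene 0.92 [259.9 222.5] [565.   33.6   0. ]
gearbox scene 0.44 [258.8 193.4] [486.5  97.1   0. ]
gearbox side 0.87 [254.7 226.6] [550.5  62.9  -0. ]
   tri [553.6  44.2 -26.8]
gate scene 0.94 [258.4 195.8] [551.7  41.3 110. ]
gate side 0.72 [254.3 196.4] [555.   51.7 110. ]
   tri [552.7  45.  104.9]
pin scene 0.88 [262.2 196.1] [558.9  48.1 110. ]
pin side 0.84 [257.3 202.1] [544.2  67.  110. ]
   tri [548.2  55.2  93.1]
knob scene 0.85 [265.7 167.4] 
knob side 0.56 [254.3 175.8] 
   tri [551.3  67.5 203.9]
mark_disc scene 0.43 [233.1 199. ] [516.2 -14.6 110. ]
mark_disc side 0.59 [273.1 179.8] [521.2 -10.6 110. ]
   tri [518.9 -13.3 109.4]
mark_bar scene 0.52 [289.7 191.8] [595.9 111.3 110. ]
mark_bar side 0.49 [235.9 216.9] [583.  120.6 110. ]
   tri [587.9 115.5  99.8]
mark_cross scene 0.61 [273.7 176.3] [530.1 114.4 110. ]
mark_cross side 0.43 [261.4 222.3] [522.3 122.1 110. ]
   tri [524.5 117.9 102.6]
mark_pair scene 0.56 [253.2 218.6] [595.6 -13.6 110. ]
mallet scene 0.55 [310.9 169.3] [523.8 280.7   0. ]
stone scene 0.8 [188.7 234.8] [ 465.2 -141.     0. ]
stone side 0.63 [295.6 175. ] [ 476.  -137.8    0. ]
   tri [ 471.9 -139.5    2.7]
```

Run:
```python
import cv2,numpy as np
a=cv2.imread('pics/scene0.png')[110:290,170:350];b=cv2.imread('pics/side0.png')[110:290,170:350]
cv2.imwrite('pics/c.png',cv2.resize(np.hstack([a,b]),(800,400),interpolation=cv2.INTER_CUBIC))
```

```text
(no output)
```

View pics/c.png

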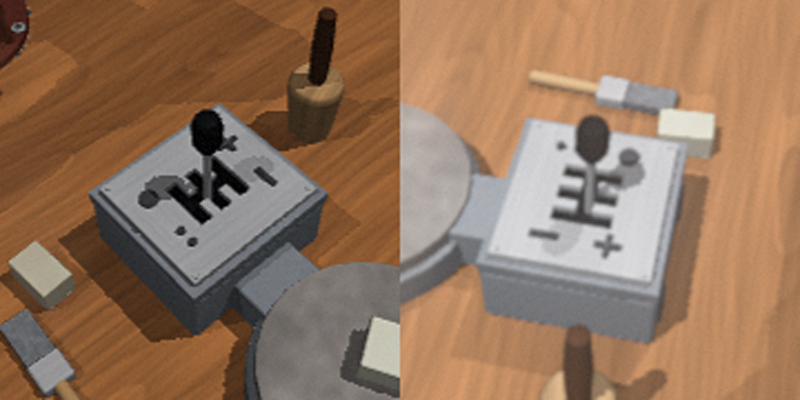

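View pics/scene0.png

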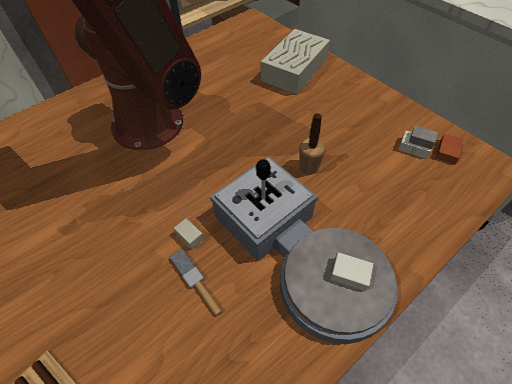

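The lever stands in the middle slot, slightly to one side. The disc (scene pixel ≈(237,199)) marks the corner nearest the robot on its right, so gearbox −x,−y. The stone and brush lie on the −y side and the mallet on the +y side. Next I'll take an overhead wrist view for accuracy.

```bash
cat >> h.py <<'E'
from scipy.spatial.transform import Rotation as Ro
def wrist(f=None):
    s=observe();d=shot('wrist',f)
    T=np.eye(4);e=np.array(s['eef_rot'],float);T[:3,:3]=Ro.from_euler('xyz',e,degrees=True).as_matrix();T[:3,3]=s['position']
    W=np.linalg.inv(T@np.array(d['T_tool_cam']));d['rvec']=cv2.Rodrigues(W[:3,:3])[0];d['tvec']=W[:3,3];return d
E
python3 - <<'E'
from h import *
np.set_printoptions(precision=1,suppress=True)
s=observe();print(s['eef_rot'],s['position'],s['time_s'])
d=cams.get_image('wrist');print(d['T_tool_cam'],d['intrinsics'])
grip(0)
for y in (0,180,90,-90):
    print(y,ctrl.solve_ik([440,50,380],[180,0,y]))
ctrl.move_to([440,50,380],[180,0,0])
d=wrist('w1.png');s=observe();print(s['eef_rot'],s['joints'],s['time_s'])
for t in('gate','pin','mark_disc','mark_bar','mark_cross','mark_pair','knob'):
    for q in mark_of('wrist',t)[:2]: print(t,round(q['conf'],2),np.array(q['centre']),atz(d,q['centre'],200 if t=='knob' else 110))
E
```

```text
[-180.    -0.    16.5] [ 149.  -503.4  231.3] 1.1
[[   0.    -1.    -0.3   80.3]
 [   1.     0.     0.    -0.7]
 [  -0.    -0.3    1.  -142.6]
 [   0.     0.     0.     1. ]] [[314.4   0.  257.7]
 [  0.  314.4 190.4]
 [  0.    0.    1. ]]
0 [ -3.    5.3  -0.9  83.8   0.  177. ]
180 [-3.   5.3 -0.9 83.8  0.  -3. ]
90 [-3.   5.3 -0.9 83.8  0.  87. ]
-90 [ -3.    5.3  -0.9  83.8   0.  -93. ]
[180.    0.   -0.1] [ -3.1   5.3  -0.9  83.8  -0.  177. ] 4.2583
gate 0.85 [255.4  55.4] [556.6  52.4 110. ]
mark_disc 0.63 [300.3  86.8] [520.6  -3.5 110. ]
mark_bar 0.66 [197.6  26.2] [588.4 120.4 110. ]
mark_cross 0.48 [203.5  87.4] [519.9 117.2 110. ]
mark_pair 0.64 [301.7  25.4] [589.2  -2.2 110. ]
knob 0.69 [246.5  52.6] [551.1  60.3 200. ]
```

View pics/w1.png

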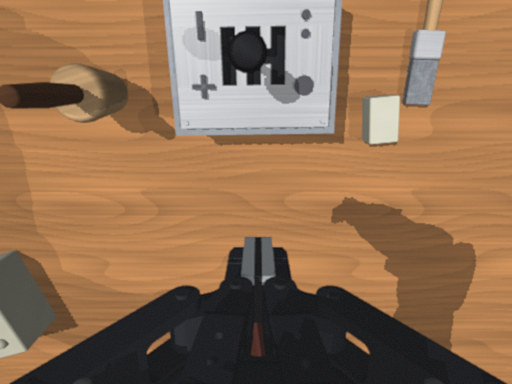

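The wrist view shows the gearbox square to the robot (yaw ≈ 0) with the gate centre near (555, 53). The knob at pixel (248,52) is close to neutral, and the disc at (303,85) is the −x,−y corner. I'll push toward −y from the +y side, stopping on force.

Run:
```python
from h import *
np.set_printoptions(precision=1,suppress=True)
def st(m): s=observe();print(m,s['position'],s['force'],round(s['time_s'],1))
ctrl.line_to([553,120,300],200)
ctrl.line_to([553,120,182],120,f_stop=8);st('down')
print(ctrl.line_to([553,70,182],40,f_stop=10));st('a')
print(ctrl.line_to([553,17,182],40,f_stop=12));st('b')
d=shot('scene','s2.png');e=shot('side','e2.png')
for t in('knob','pin'):
    for n,D in(('scene',d),('side',e)):
        for q in mark_of(n,t)[:1]:print(t,n,q['conf'],np.array(q['centre']),atz(D,q['centre'],200 if t=='knob' else 110))
a=cv2.imread('pics/s2.png')[110:260,190:340];b=cv2.imread('pics/e2.png')[110:260,180:330]
cv2.imwrite('pics/c2.png',cv2.resize(np.hstack([a,b]),(800,400),interpolation=cv2.INTER_CUBIC))
```

```text
Traceback (most recent call last):
plant.Unreachable: the arm cannot follow that straight line within its joint ranges
```

Run:
```python
from h import *
np.set_printoptions(precision=1,suppress=True)
def st(m): s=observe();print(m,s['position'],s['force'],round(s['time_s'],1))
ctrl.move_to([553,120,320],[180,0,180])
ctrl.line_to([553,120,182],120,f_stop=8);st('down')
print(ctrl.line_to([553,70,182],40,f_stop=10));st('a')
print(ctrl.line_to([553,17,182],40,f_stop=12));st('b')
d=shot('scene','s2.png')
for t in('knob','pin'):
    for q in mark_of('scene',t)[:1]:print(t,q['conf'],np.array(q['centre']),atz(d,q['centre'],200 if t=='knob' else 110))
e=shot('side','e2.png')
for t in('knob','pin'):
    for q in mark_of('side',t)[:1]:print(t,q['conf'],np.array(q['centre']),atz(e,q['centre'],200 if t=='knob' else 110))
a=cv2.imread('pics/s2.png')[110:260,190:340];b=cv2.imread('pics/e2.png')[110:260,180:330]
cv2.imwrite('pics/c2.png',cv2.resize(np.hstack([a,b]),(800,400),interpolation=cv2.INTER_CUBIC))
```

```text
down [553.5 120.1 182.7] [-0.3  0.6  0.3] 8.4
False
a [553.1  69.9 182. ] [ 1.1 -0.2  4. ] 9.8
True
b [552.5  25.2 181.4] [0.8 5.8 2.2] 10.9
knob 0.25 [193.7 278.7] [ 667.4 -224.8  200. ]
pin 0.65 [251.8 205.2] [562.8   9.5 110. ]
knob 0.56 [260.1 152. ] [556.  -10.7 200. ]
pin 0.58 [258.1 191.2] [549.6  33.8 110. ]
```

View pics/c2.png

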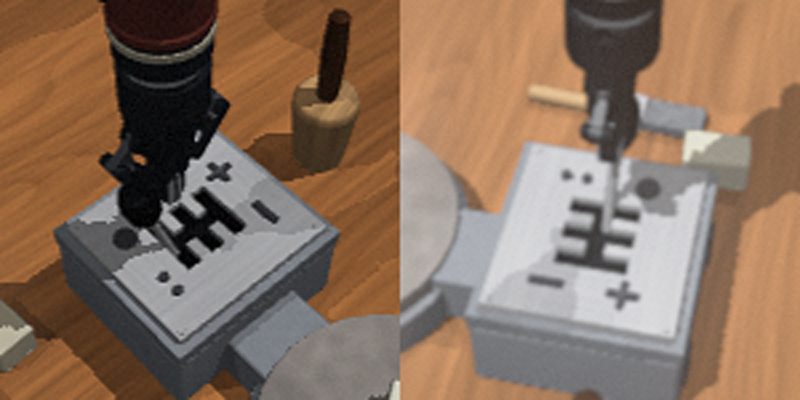

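The push carried the lever across neutral into the −y slot: the shaft base sits in the slot beside the disc and the pair. Now I'll go round to the +x side and push it toward −x.

Run:
```python
from h import *
np.set_printoptions(precision=1,suppress=True)
def st(m): s=observe();print(m,s['position'],s['force'],round(s['time_s'],1))
ctrl.line_to([553,60,182],100)
ctrl.line_to([618,60,178],120)
ctrl.line_to([618,-2,178],120,f_stop=8);st('side')
print(ctrl.line_to([580,-2,178],50,f_stop=10));st('a')
print(ctrl.line_to([526,-2,178],40,f_stop=14));st('b')
ctrl.line_to([600,-2,180],100);ctrl.line_to([600,60,240],150);ctrl.line_to([570,120,330],150);st('off')
d=shot('scene','s3.png')
for t in('knob','pin'):
    for q in mark_of('scene',t)[:1]:print(t,q['conf'],np.array(q['centre']),atz(d,q['centre'],191 if t=='knob' else 110))
e=shot('side','e3.png')
for t in('knob','pin'):
    for q in mark_of('side',t)[:1]:print(t,q['conf'],np.array(q['centre']),atz(e,q['centre'],191 if t=='knob' else 110))
a=cv2.imread('pics/s3.png')[110:260,190:340];b=cv2.imread('pics/e3.png')[110:260,180:330]
cv2.imwrite('pics/c3.png',cv2.resize(np.hstack([a,b]),(800,400),interpolation=cv2.INTER_CUBIC))
```

```text
side [617.9  -1.9 178.1] [ 1.6  0.1 -0.1] 13.1
False
a [580.1  -2.1 178.1] [-0.1  0.2 -0.4] 14.0
True
b [534.9  -1.8 178.2] [ 7.1  0.9 -4. ] 15.1
off [569.9 119.6 329.1] [-0.2  0.4  0.4] 17.5
knob 0.56 [232.7 174.6] [506.5  -1.  191. ]
pin 0.55 [246.  195.6] [529.9  17.4 110. ]
knob 0.86 [281.8 161.9] [501.8   0.5 191. ]
pin 0.91 [266.4 191.8] [529.6  31.  110. ]
```

View pics/c3.png

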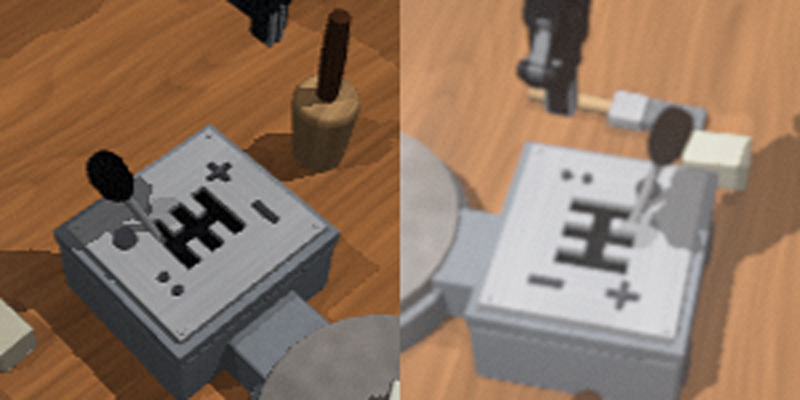

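The lever leans into the disc corner, with the knob at about (504, 0), or (−51, −53) from the gate centre. I'll confirm with a slow second push, then hand in.

Run:
```python
from h import *
np.set_printoptions(precision=1,suppress=True)
def st(m): s=observe();print(m,s['position'],s['force'],round(s['time_s'],1))
ctrl.line_to([600,60,240],150);ctrl.line_to([600,-2,178],120,f_stop=8)
ctrl.line_to([545,-2,178],80,f_stop=10);st('pre')
print(ctrl.line_to([527,-2,178],20,f_stop=16));st('b')
ctrl.line_to([600,-2,180],100);ctrl.line_to([600,60,240],150);ctrl.line_to([570,120,330],150);st('off')
e=shot('side')
print([(q['conf'],atz(e,q['centre'],191)) for q in mark_of('side','knob')[:1]])
```

```text
pre [545.5  -2.  178.2] [ 0.4 -0.5  0.1] 20.4
True
b [534.9  -2.1 178.4] [ 7.5 -0.2 -3.8] 21.1
off [569.9 119.6 329.1] [-0.1 -0.2 -0.7] 23.5
[(0.55, array([504.7,   8. , 191. ]))]
```

The second push stopped at the same x (534.9), so that is the solid end stop.

```bash
python3 -c "
from h import *
print(ctrl.close_job())"
```

```text
the job is handed in; nothing more can be done
None
```

The lever is fully home in the slot end marked by the disc: two pushes stopped at the same solid end, and I handed the job in with the arm clear and nothing else touched.

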